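Set up a watch bar in a display foot with a spring plunger

TASK

Take the bare wooden watch bar on its steel post out of the travel block and slide the post down into the tube of the empty display foot, bar parallel to the long side of the foot plate. Push it down gently, without forcing it, until the spring plunger on the side of the tube has ridden over the post and snapped into its groove, so that it will go no further, then let go. Leave the other things where they are.

Things in the scene. Friction and masses are not known exactly. Their poses are not given: they have to be found in the camera images.
- tbar_bar (a point): centre of the bare wooden bar, half-way up: a pale flat-sided slat 24 x 150 x 40 mm (thick, long, high), long along its y, on a steel post that runs straight down from the middle of its underside; 0.2 to 0.4 kg in all. Along -z from here: 20 mm to the bar's underside, 160 mm to the post's tip. It starts upright in an end hole of the travel block, this point 172 mm above the table.
- tbar_tip (a point): the bottom tip of the post, same axes as the bar. The post is 16 mm in diameter and 140 mm long; its lowest 9 mm taper as a cone to a flat 7 mm across.
- tbar_groove (a point): point on the post's axis 27.5 mm above its tip, where the plunger has to end: in a groove all round the post, 20 to 32.5 mm above the tip, with a neck 8 mm in diameter. The groove's lower side is a ramp 5.5 mm long; its upper side is square, so the plunger, once in, stops the post from going further down. 15 N on that stop is plenty; more force spoils the plunger.
- foot: empty display foot, screwed to the table: dark plate 90 x 130 x 10 mm (long along y). From its middle rises an aluminium tube, 28 mm outside, 130 mm above the table; bore 17.5 mm, down to the plate's top. Origin on the table, on the tube's axis. A black collar (45 mm across, 24 mm high) on it carries a spring plunger whose steel knob points to the foot's +x, to 51 mm from the axis.
- foot_mouth (a point): centre of the tube's mouth, 130 mm above the table, axes as the foot's. The mouth tapers from 23.5 to 17.5 mm in its top 4 mm. The collar sets the bar's height and is clamped at any height: the plunger's axis lies 40 to 102 mm above the table. That height is not measured; it can be seen roughly and must be felt. The post is home when its groove is at the plunger.
- plunger (a joint): how far the plunger is pushed out, m. 0: free, its round nose (4 mm radius) 3 mm from the bore's axis. 0.0032 to 0.006: riding on the full post. Under 0.002: at the start of the tip's cone, or snapped into the groove. Its spring gives 8 N plus 1.5 N per mm. Pushing down takes a bump of 5 to 12 N as the cone passes, 2 to 6 N while riding, then it pulls the post in as it snaps, then a firm stop.
- block: travel block, plywood, fixed: 70 x 200 x 70 mm (x, y, z), origin on the table under its middle, holes along its y axis. Three upright 17.5 mm holes, 58 mm deep, at y = -62, 0 and +62 mm; the middle one is empty.
- puck_top (a point): middle of the top of a bystander in the other end hole of the block: a round wooden rest, 56 mm in diameter, 16 mm thick, on a short post; its top is about 108 mm above the table. Leave it.
- pocket_watch: bystander: brass pocket watch lying on the table, 48 mm in diameter, 12 mm high; origin at its underside.
- loupe: bystander: black eyeglass loupe standing on the table, 33 mm in diameter, 27 mm high; origin at its underside.
Mind the look-alikes: they are no part of the job. What is meant by the part that bears tbar_bar is not purple, and is the larger of those in its own colour.

How it is judged (in metres and radians):
On the way, in this order (a step that is already met when the one before it is completed fails the run):
1. the post is lifted clear of the travel block (height (world z) of tbar_tip above 0.08 m), for 0.1 s.
2. the post is in the foot's tube, with the plunger riding on its full diameter (value of joint plunger above 0.0032 m and horizontal distance between tbar_tip and foot_mouth below 0.005 m and height (world z) of tbar_tip below 0.105 m), for 0.05 s.
At the end, for the whole second after the job is handed in: The released post stands at rest in the foot's tube (within 4 mm of its axis, tilt under 0.06 rad), the plunger snapped into its groove (plunger joint under 2 mm, groove within 3 mm of the plunger's height), the bar parallel to the foot plate's long side within 0.2 rad (value of joint plunger below 0.002 m and z of tbar_groove in the frame of plunger between -0.003 and 0.003 m and horizontal distance between tbar_groove and foot_mouth below 0.004 m and angle between tbar_bar's own z axis and vertical below 0.06 rad and angle between the y axis of tbar_bar and the y axis of foot, either way round below 0.2 rad and linear speed of tbar below 0.02 m/s); the robot touches nothing.
It fails at once if the post is forced: the watch bar and the foot, or the watch bar and the plunger, press on one another with more than 35 N (contact force between tbar and foot above 35 N or contact force between tbar and plunger above 35 N).
It fails at once if the watch bar is tipped over (angle between tbar_bar's own z axis and vertical above 0.5 rad).
It fails at once if a bystander is moved: the round rest, the pocket watch or the loupe by more than 25 mm (distance of any of puck_top, pocket_watch, loupe from where it was at the start of the episode above 0.025 m).
It also fails if it takes over 61 s, if anything falls off the work surface, if the arm or the gripper's body presses on something with over 40 N, if the wrist force passes 120 N, or if a joint passes its speed limit or range.

ROBOT

A 6-joint arm with a two-finger parallel gripper is mounted at the origin on the work surface. World frame = base frame: x ahead of the robot, y to its left, z up, the work surface at z = 0. Lengths are in m, angles in degrees, forces in N, time in s.
With the tool pointing down it reaches from about 0.35 to 0.925 m from the base axis. Payload 6.4 kg.
Tool frame: the origin (TCP) lies on the centre line of the jaws, within the pads' length; the fingertips stand 19 mm ahead of it and the grasp point (between the pads) is the TCP; z points along the fingers, x is the direction in which the jaws open and shut, and the axes are right-handed (so a half turn about z gives the same grasp; the last joint's range is limited). The gripper opens to 94 mm and grips with 3 to 60 N. Pads are 16 mm wide; open, the fingers measure 119 mm over their backs; the gripper's body (75 mm by 177 mm) begins 78 mm behind the grasp point.
Start: joints at [-80.506, 14.043, 89.255, -0, 76.702, -9.975], TCP at [0.217, -0.613, 0.224] pointing down, gripper open.
Joint ranges: [-179.41, 179.41], [-58.25, 129.5], [7.25, 145.43], [-54.29, 234.29], [11.92, 165.04], [-157.13, 157.13]. Speed limits (degrees/s): [147.25, 147.25, 180, 180, 180, 180].

INTERFACE

Orientations are given as [roll, pitch, yaw] about the fixed x, y, z axes, in that order (R = Rz(yaw) Ry(pitch) Rx(roll)).
In Python, from cell import status, eyes, ctrl, look_for, silhouettes gives the robot as it stands.
- The arm moves only by the tool step_arm, never from a script. Its arguments are lists of equal length, an entry for each row: "grip": the finger opening in mm, from 0 to 94; "delta_pos": the shift along the tool's x, y, z in mm, a list of three; "angular": the turn, a rotation vector about the tool's x, y, z in rad, a list of three. In form: {"grip": [grip, ...], "delta_pos": [[dx, dy, dz], ...], "angular": [[wx, wy, wz], ...]}. A call has exactly 8 rows; each row shifts and turns the commanded pose from where the row before left it, along the tool's axes as they then stand; what a row does not reach is not made up. A row lasts 1/8 s, in which the tool goes at most 62.5 mm and 10.7 degrees, less where a joint would pass 70% of its speed; a pose out of reach is approached as far as the arm can. A call is refused whole if a number of a shift passes 62.5 or a number of a turn 0.188, either way. A call with a gripper value outside its range is refused whole. The fingers move at their own pace and stop on an object; "force" is the grip in N (left out, the last holds). Time passes only in rows, so rows that do not move let the fingers close, or fill a call up. It gives the time, the measured TCP pose, the force and the opening at its end, in the units of the state.
- status.get_state(): the state, without advancing time (a new reading comes with each control period).
- eyes.get_image(name): name is "side" or "top" or "wrist"; returns a dict with "color" (420x560x3 uint8, red, green, blue), "camera_matrix" (3x3 intrinsics, pixels), "origin" and "attitude" of the camera in the world; the wrist camera has in their place "mount" (4x4, takes a point from camera to tool coordinates, whose origin is the TCP and whose axes are the tool frame's). Camera axes: x right, y down, z forward; pixel columns grow to the right and rows downward; lengths in m; the calibration is good to about 2 mm. A picture is of the moment at which its call begins: read the wrist's pose just before it. There is no depth.
- ctrl.sign_off(): hands the job in, once; it reports no verdict.
Trained networks look in the newest picture that a camera, given by its name, has taken for a name from the list of things; names that differ only in an ending like _2 or _b are one class to them, and where a whole thing is asked for, a point or a joint stands for the part that bears it (a point fixed in the world has none). Each returns a list of dicts, best first, with "p" (0 to 1); they miss things now and then, are a little off and sometimes report something else, mostly with a low value. They report only what shows in the picture. A call takes as long as a camera call. They do not tell look-alikes from the thing itself.
- look_for(label, camera): "location" ([x, y, z] in m, in world coordinates, good to about 4 mm: the middle of the surface that is visible of it).
- silhouettes(label, camera): "mask" (420x560 bool, what is visible of it).
The state is a dict: "t": time; "joint_pos": joint angles; "joint_vel": joint speeds; "joint_torque": joint torques, N m; "ee_pos": TCP position; "tcp_rot": TCP orientation; "wrist_force": force on the tool from outside, world axes, zero at the start; "moment": the same for the moment, N m; "opening": finger opening in m.
Only numpy, scipy, OpenCV 4.12 (cv2) and the standard library are available. Lean on these libraries where they do the work, as an engineer would, in place of code of your own. Each camera call takes 0.05 s, during which the arm holds its last target.

## Working session

There is one attempt and no reset: what is moved stays moved. The work goes in short steps, Python scripts to look and compute and a tool call to move; the robot and the scene stay as the last step left them, time stands still between calls to the robot, and variables do not carry over. Pictures are saved under pics/ and viewed, and the job is handed in when it is done.

Besides the shell and the picture viewer there is one more tool, called after "Call:" as name(argument=value, ...), one argument or row to a line, values as JSON. step_arm: Moves the arm, as the interface text tells. Its arguments: {"type":"object","properties":{"grip":{"type":"array","items":{"type":"number"}},"delta_pos":{"type":"array","items":{"type":"array","items":{"type":"number"}}},"angular":{"type":"array","items":{"type":"array","items":{"type":"number"}}},"force":{"type":"number"}},"required":["grip","delta_pos","angular"]}

```bash
ls; mkdir -p pics
python3 - <<'E'
from cell import status, eyes, ctrl, look_for, silhouettes
import cv2,json
print(status.get_state())
for n in ("side","top","wrist"):
    im=eyes.get_image(n)
    cv2.imwrite(f"pics/{n}0.png",im["color"][:,:,::-1])
    print(n,{k:v for k,v in im.items() if k!="color"})
    for l in ("tbar_bar","foot","block","puck_top","pocket_watch","loupe","plunger"):
        if n!="wrist":print(l,[(round(d["p"],2),[round(float(x),3) for x in d["location"]]) for d in look_for(l,n)])
E
```

```text
pics
{'t': 0.0, 'joint_pos': array([-8.05066538e+01,  1.40820304e+01,  8.93224982e+01, -2.42285651e-03,
        7.67022101e+01, -9.97581655e+00]), 'joint_vel': array([-0.00615855, -0.00407745,  0.04198203, -0.07066719, -0.01429949,
       -0.00643832]), 'joint_torque': array([-9.23872904e-04, -4.15829694e+01, -3.14603913e+01,  6.83920830e-02,
        3.30860610e-02, -1.21663925e-04]), 'ee_pos': array([ 0.2165407 , -0.61228394,  0.22339129]), 'tcp_rot': array([-1.79983831e+02,  1.05533249e-01, -7.05302628e+01]), 'wrist_force': array([-1.05744899, -0.55988238,  0.93854037]), 'moment': array([ 0.04518572, -0.03811038, -0.0134061 ]), 'opening': 0.09400156765074594}
side {'camera_matrix': array([[500.28671822,   0.        , 273.68873574],
       [  0.        , 500.28671822, 209.79440126],
       [  0.        ,   0.        ,   1.        ]]), 'origin': array([-0.01871956,  0.70089502,  0.8535981 ]), 'attitude': array([-130.16621354,   -0.67879058, -140.8713887 ])}
tbar_bar [(0.86, [0.394, 0.337, 0.174]), (0.81, [0.557, 0.115, 0.179]), (0.64, [0.377, 0.157, 0.137])]
foot [(0.68, [0.454, -0.1
[... 715 characters left out ...]
])]
puck_top [(0.91, [0.541, 0.234, 0.109])]
pocket_watch [(0.93, [0.447, -0.004, 0.011])]
loupe [(0.56, [0.611, -0.001, 0.026])]
plunger [(0.48, [0.494, -0.224, 0.098])]
wrist {'camera_matrix': array([[339.07557712,   0.        , 281.85683587],
       [  0.        , 339.07557712, 208.16829051],
       [  0.        ,   0.        ,   1.        ]]), 'mount': array([[ 9.99999251e-01, -7.96529446e-04, -9.29008154e-04,
         3.47732456e-05],
       [ 1.02740066e-03,  9.58896231e-01,  2.83755111e-01,
        -8.36889432e-02],
       [ 6.64803116e-04, -2.83755853e-01,  9.58896331e-01,
        -1.58898224e-01],
       [ 0.00000000e+00,  0.00000000e+00,  0.00000000e+00,
         1.00000000e+00]])}
```

View pics/side0.png

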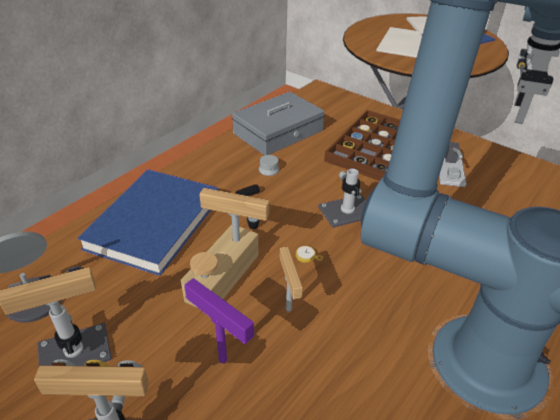

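View pics/top0.png

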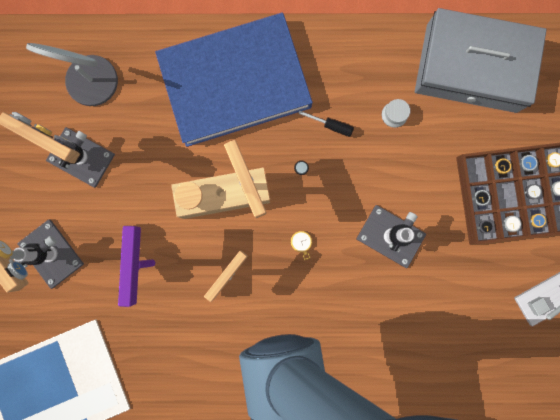

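Run:
```python
import cv2,numpy as np
t=cv2.imread("pics/top0.png");s=cv2.imread("pics/side0.png")
a=cv2.resize(t[130:230,160:310],None,fx=5,fy=5,interpolation=cv2.INTER_CUBIC)
b=cv2.resize(t[190:280,345:445],None,fx=6,fy=6,interpolation=cv2.INTER_CUBIC)
c=cv2.resize(s[175:315,170:310],None,fx=4,fy=4,interpolation=cv2.INTER_CUBIC)
d=cv2.resize(s[150:240,305:405],None,fx=6,fy=6,interpolation=cv2.INTER_CUBIC)
for n,i in zip("abcd",(a,b,c,d)): cv2.imwrite(f"pics/crop_{n}.png",i)
```

```text
(no output)
```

View pics/crop_a.png

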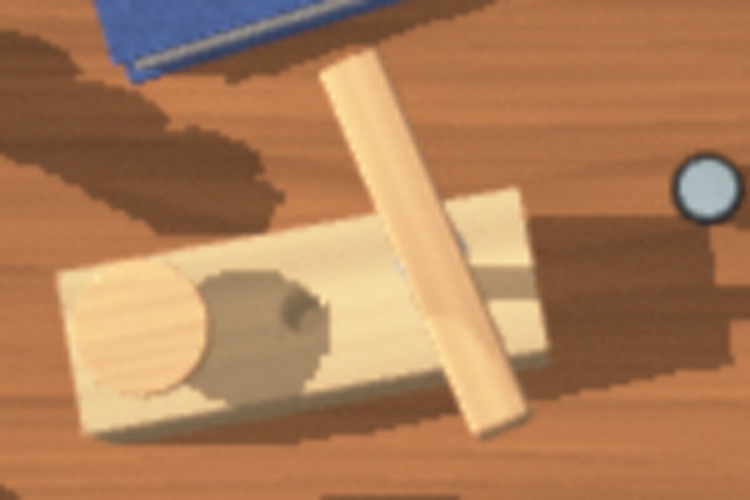

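View pics/crop_b.png

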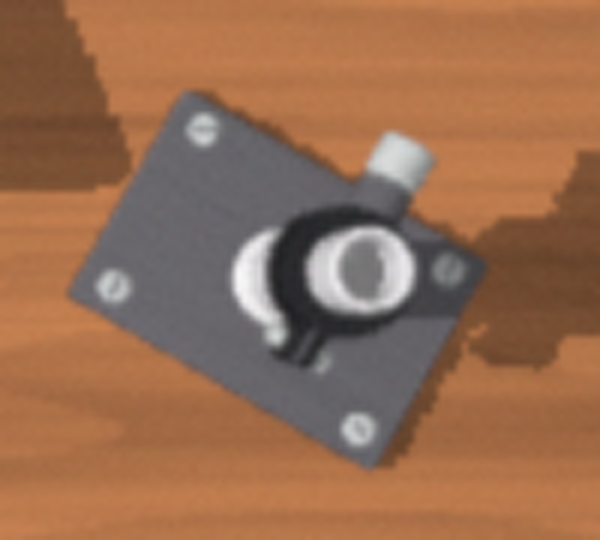

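View pics/crop_c.png

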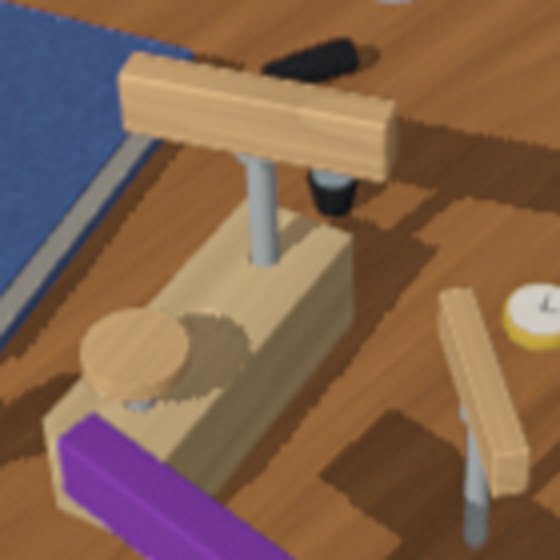

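View pics/crop_d.png

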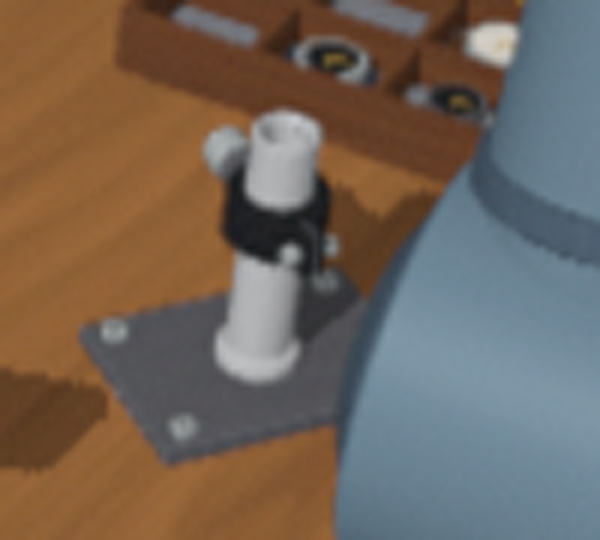

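```bash
cat > h.py <<'E'
import numpy as np,cv2
from scipy.spatial.transform import Rotation as R
C={'side':(500.28671822,273.68873574,209.79440126,[-0.01871956,0.70089502,0.8535981],[-130.16621354,-0.67879058,-140.8713887]),
'top':(449.95260763,273.58913297,213.6548387,[0.43447288,0.0502764,1.01829113],[-175.72219525,0.47781545,-89.80798631])}
def proj(P,c):
    f,cx,cy,o,a=C[c];P=np.atleast_2d(P)
    q=(P-np.array(o))@R.from_euler('xyz',a,degrees=True).as_matrix()
    return np.c_[f*q[:,0]/q[:,2]+cx,f*q[:,1]/q[:,2]+cy]
def back(uv,z,c):
    f,cx,cy,o,a=C[c];uv=np.atleast_2d(uv).astype(float)
    d=np.c_[(uv[:,0]-cx)/f,(uv[:,1]-cy)/f,np.ones(len(uv))]@R.from_euler('xyz',a,degrees=True).as_matrix().T
    o=np.array(o);return o+d*((z-o[2])/d[:,2])[:,None]
def cr(x,y,x0,y0,k): return ((np.array([x,y])+.5)/k-.5+[x0,y0])
E
python3 - <<'E'
from h import *
np.set_printoptions(precision=4,suppress=True)
A=lambda p:[cr(x,y,160,130,5) for x,y in p]
B=lambda p:[cr(x,y,345,190,6) for x,y in p]
Cc=lambda p:[cr(x,y,170,175,4) for x,y in p]
D=lambda p:[cr(x,y,305,150,6) for x,y in p]
p=back(A([(322,73),(375,50),(528,408),(480,432)]),.192,'top');print('bar top',p,p.mean(0));
m=(p[2]+p[3]-p[0]-p[1])/2;print(np.linalg.norm(m),np.degrees(np.arctan2(m[1],m[0])))
p=back(Cc([(120,97),(135,55),(397,100),(385,140)]),.192,'side');print('side',p,p.mean(0))
p=back(A([(57,272),(519,188),(548,350),(85,435)]),.07,'top');print('block',p,p.mean(0));m=p[1]+p[2]-p[0]-p[3];print(np.degrees(np.arctan2(m[1],m[0])))
u=m/np.linalg.norm(m);print('hole',p.mean(0)+.062*u,p.mean(0)-.062*u)
p=back(B([(188,92),(485,262),(373,468),(70,295)]),.01,'top');print('plate',p,p.mean(0));m=p[1]+p[2]-p[0]-p[3];print(np.degrees(np.arctan2(m[1],m[0])))
print('mouth',back(B([(367,270)]),.13,'top'),back(D([(287,133)]),.13,'side'))
print('puck',back(A([(140,328)]),.108,'top'))
c=p.mean(0)
E
```

```text
bar top [[0.6259 0.1503 0.192 ]
 [0.6346 0.1306 0.192 ]
 [0.5008 0.0728 0.192 ]
 [0.4918 0.0905 0.192 ]] [0.5633 0.1111 0.192 ]
0.14628774172194056 -156.31199619855647
side [[0.6115 0.1601 0.192 ]
 [0.6312 0.1296 0.192 ]
 [0.4985 0.0687 0.192 ]
 [0.4825 0.0977 0.192 ]] [0.5559 0.114  0.192 ]
block [[0.5681 0.277  0.07  ]
 [0.6046 0.0805 0.07  ]
 [0.5352 0.0678 0.07  ]
 [0.4986 0.2637 0.07  ]] [0.5516 0.1722 0.07  ]
-79.44014757288541
hole [0.563  0.1113 0.07  ] [0.5402 0.2332 0.07  ]
plate [[ 0.5302 -0.1709  0.01  ]
 [ 0.4669 -0.2803  0.01  ]
 [ 0.3905 -0.2373  0.01  ]
 [ 0.4541 -0.126   0.01  ]] [ 0.4604 -0.2036  0.01  ]
-119.87842603383547
mouth [[ 0.4603 -0.2023  0.13  ]] [[ 0.4584 -0.2077  0.13  ]]
puck [[0.5398 0.2335 0.108 ]]
```

Call:
step_arm(
  grip=[94,94,94,94,94,94,94,94],
  delta_pos=[
    [-30,-30,-10],
    [-36,-36,-10],
    [-36,-36,-10],
    [-36,-36,-10],
    [-36,-36,-10],
    [-36,-36,-10],
    [-36,-36,-10],
    [-36,-36,-10],
  ],
  angular=[
    [0,0,0],
    [0,0,0],
    [0,0,0],
    [0,0,0],
    [0,0,0],
    [0,0,0],
    [0,0,0],
    [0,0,0],
  ],
  force=25,
)

```text
t: 1.85
ee_pos: [0.389, -0.2514, 0.305]
tcp_rot: [-180.0, -0.0, -70.5]
wrist_force: [-0.2, 0.7, 0.8]
opening: 0.0939
```

Call:
step_arm(
  grip=[94,94,94,94,94,94,94,94],
  delta_pos=[
    [-36,-36,0],
    [-36,-36,0],
    [-36,-36,0],
    [-36,-36,0],
    [-36,-36,0],
    [-36,-36,0],
    [-36,-36,0],
    [-32,-34,0],
  ],
  angular=[
    [0,0,0],
    [0,0,0],
    [0,0,0],
    [0,0,0],
    [0,0,0],
    [0,0,0],
    [0,0,0],
    [0,0,-0.073],
  ],
)

```text
t: 2.85
ee_pos: [0.5641, 0.1119, 0.3046]
tcp_rot: [-180.0, -0.0, -66.2]
wrist_force: [0.1, -1.1, 0.1]
opening: 0.0939
```

```bash
cat >> h.py <<'E'
def wproj(P,st,im):
    K=im['camera_matrix'];M=im['mount'];T=np.eye(4);T[:3,:3]=R.from_euler('xyz',st['tcp_rot'],degrees=True).as_matrix();T[:3,3]=st['ee_pos']
    W=T@M;P=np.atleast_2d(P);q=(P-W[:3,3])@W[:3,:3];u=q@K.T;return u[:,:2]/u[:,2:]
def wback(uv,z,st,im):
    K=im['camera_matrix'];M=im['mount'];T=np.eye(4);T[:3,:3]=R.from_euler('xyz',st['tcp_rot'],degrees=True).as_matrix();T[:3,3]=st['ee_pos']
    W=T@M;uv=np.atleast_2d(uv).astype(float);d=np.c_[uv,np.ones(len(uv))]@np.linalg.inv(K).T@W[:3,:3].T
    o=W[:3,3];return o+d*((z-o[2])/d[:,2])[:,None]
def tbar(x,y,yaw):
    y=np.radians(yaw);l=np.array([np.cos(y),np.sin(y)]);n=np.array([-l[1],l[0]])
    return np.array([[*(np.array([x,y0])+a*.075*l+b*.012*n),z] for y0 in [y_(y)] for z in (.192,.152) for a,b in ((1,1),(1,-1),(-1,-1),(-1,1))])
E
python3 - <<'E'
from h import *
from cell import status,eyes
import pickle
st=status.get_state();im=eyes.get_image('wrist');print(st['t'],st['ee_pos'],st['tcp_rot'],st['joint_pos'],st['wrist_force'])
pickle.dump((st,im),open('w1.pkl','wb'))
cv2.imwrite('pics/w1.png',im['color'][:,:,::-1])
E
```

```text
2.85 [0.5640563  0.11193078 0.30464589] [-1.79975763e+02 -1.54315944e-02 -6.61936660e+01] [-6.59942305e-02  7.57719500e-01  9.54771337e+01 -4.32860943e-03
  8.37367383e+01  6.61281397e+01] [ 0.11525833 -1.07509812  0.14357445]
```

View pics/w1.png

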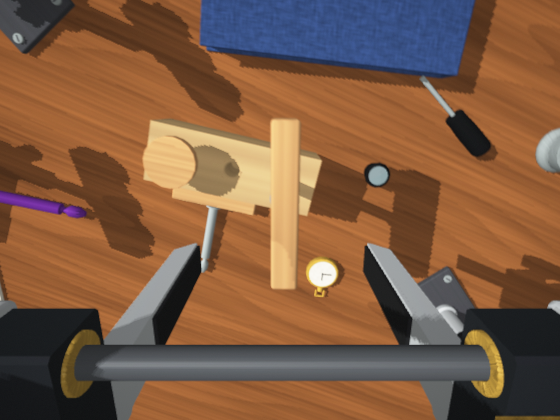

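Run:
```python
from h import *
import pickle
np.set_printoptions(precision=4,suppress=True)
st,im=pickle.load(open('w1.pkl','rb'))
c=im['color'][:,:,::-1].astype(np.uint8)
cv2.imwrite('pics/w1c.png',cv2.resize(c[105:300,200:345],None,fx=4,fy=3,interpolation=cv2.INTER_CUBIC))
p=wback([(272,120),(299,120),(298,278),(271,278)],.192,st,im);print(p,p.mean(0))
```

```text
[[0.6293 0.1491 0.192 ]
 [0.6377 0.13   0.192 ]
 [0.5136 0.0742 0.192 ]
 [0.5039 0.0962 0.192 ]] [0.5711 0.1124 0.192 ]
```

View pics/w1c.png

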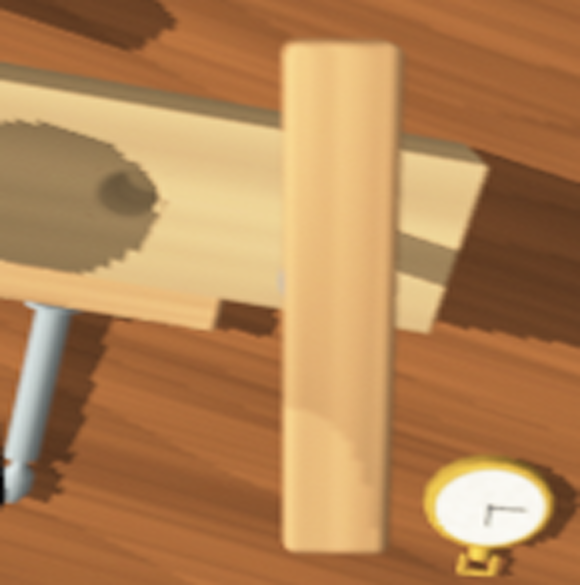

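Run:
```python
from h import *
import pickle
np.set_printoptions(precision=4,suppress=True)
st,im=pickle.load(open('w1.pkl','rb'))
p=wback([(270.5,119),(299.3,119),(296.3,288.5),(270.5,288.5)],.192,st,im);print(p,p.mean(0))
m=p[0]+p[1]-p[2]-p[3];print(np.linalg.norm(m)/2,np.degrees(np.arctan2(m[1],m[0])),np.linalg.norm(p[0]-p[1]),np.linalg.norm(p[2]-p[3]))
# knob
k=np.radians(-29.9)
for z in np.arange(.04,.103,.01):
    print(round(z,3),proj([.4604+.051*np.cos(k),-.203+.051*np.sin(k),z],'side'),proj([.4604+.051*np.cos(k),-.203+.051*np.sin(k),z],'top'))
print(cr(225,152,305,150,6),cr(402,155,345,190,6))
# collar centre
for z in (.06,.08,.1): print(proj([.4604,-.203,z],'side'))
print(cr(276,212,305,150,6))
```

```text
[[0.6295 0.1505 0.192 ]
 [0.6385 0.1301 0.192 ]
 [0.5035 0.0713 0.192 ]
 [0.4941 0.0925 0.192 ]] [0.5664 0.1111 0.192 ]
0.14727633572234713 23.369096430091208 0.022318563186205186 0.02316843282662922
0.04 [[337.9817 189.2166]] [[405.6174 215.3957]]
0.05 [[338.34   186.2267]] [[406.9381 215.0671]]
0.06 [[338.7017 183.2074]] [[408.2864 214.7316]]
0.07 [[339.067  180.1584]] [[409.663  214.3891]]
0.08 [[339.4359 177.0793]] [[411.0688 214.0393]]
0.09 [[339.8085 173.9695]] [[412.5049 213.6819]]
0.1 [[340.1849 170.8287]] [[413.9721 213.3168]]
[342.0833 174.9167] [411.5833 215.4167]
[[347.675  194.5224]]
[[348.5216 188.3341]]
[[349.3856 182.0186]]
[350.5833 184.9167]
```

Call:
step_arm(
  grip=[94,94,94,94,94,94,94,94],
  delta_pos=[
    [1,0,20],
    [0,0,30],
    [0,0,30],
    [0,0,25],
    [0,0,16],
    [0,0,9],
    [0,0,2],
    [0,0,0],
  ],
  angular=[
    [0,0,0],
    [0,0,0],
    [0,0,0],
    [0,0,0],
    [0,0,0],
    [0,0,0],
    [0,0,0],
    [0,0,0],
  ],
)

```text
t: 3.9
ee_pos: [0.5644, 0.1091, 0.1732]
tcp_rot: [-179.9, -0.0, -66.4]
wrist_force: [0.5, -0.3, 0.1]
opening: 0.0943
```

Call:
step_arm(
  grip=[60,40,30,22,20,20,20,20],
  delta_pos=[
    [0,0,0],
    [0,0,0],
    [0,0,0],
    [0,0,0],
    [0,0,0],
    [0,0,0],
    [0,0,0],
    [0,0,0],
  ],
  angular=[
    [0,0,0],
    [0,0,0],
    [0,0,0],
    [0,0,0],
    [0,0,0],
    [0,0,0],
    [0,0,0],
    [0,0,0],
  ],
)

```text
t: 4.9
ee_pos: [0.564, 0.1091, 0.1725]
tcp_rot: [180.0, -0.0, -66.3]
wrist_force: [-0.1, -0.2, 0.3]
opening: 0.0237
```

Run:
```python
from h import *
from cell import status,eyes
import pickle
st=status.get_state();im=eyes.get_image('wrist');print(st)
cv2.imwrite('pics/w2.png',im['color'][:,:,::-1])
```

```text
{'t': 4.9, 'joint_pos': array([-3.48157926e-01,  7.02688141e+00,  1.02961157e+02, -7.32895880e-03,
        7.00091860e+01,  6.60005429e+01]), 'joint_vel': array([-0.09107209, -0.01032527, -0.03688706,  0.15597913,  0.00781361,
        0.01791567]), 'joint_torque': array([ 7.23575056e-02, -3.51467049e+01, -3.00201201e+01,  8.87493021e-02,
       -3.00523848e-02, -6.70452596e-05]), 'ee_pos': array([0.56395151, 0.10914381, 0.17246998]), 'tcp_rot': array([ 1.79999734e+02, -7.42071595e-03, -6.63461954e+01]), 'wrist_force': array([-0.09165537, -0.18856259,  0.27101511]), 'moment': array([-0.07396648, -0.06067638,  0.00400217]), 'opening': 0.0237000157020951}
```

View pics/w2.png

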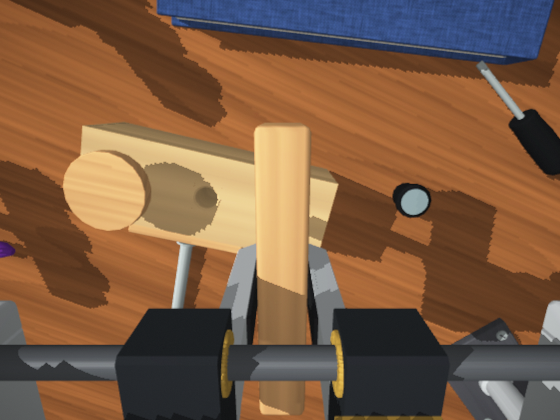

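Call:
step_arm(
  grip=[20,20,20,20,20,20,20,20],
  delta_pos=[
    [0,0,-8],
    [0,0,-20],
    [0,0,-25],
    [0,0,-25],
    [0,0,-25],
    [0,0,-25],
    [0,0,-17],
    [0,0,-5],
  ],
  angular=[
    [0,0,0],
    [0,0,0],
    [0,0,0],
    [0,0,0],
    [0,0,0],
    [0,0,0],
    [0,0,0],
    [0,0,0],
  ],
)

```text
t: 5.95
ee_pos: [0.5643, 0.1092, 0.3243]
tcp_rot: [-179.9, -0.1, -66.3]
wrist_force: [-0.8, 0.0, -2.8]
opening: 0.0243
```

Run:
```python
from h import *
from cell import status,eyes
import pickle
st=status.get_state();print(st['ee_pos'],st['tcp_rot'],st['wrist_force'],st['moment'],st['opening'])
for n in('top','side'):
    im=eyes.get_image(n);cv2.imwrite(f'pics/{n}3.png',im['color'][:,:,::-1])
i=cv2.imread('pics/side3.png');cv2.imwrite('pics/side3c.png',cv2.resize(i[110:310,140:340],None,fx=3,fy=3,interpolation=cv2.INTER_CUBIC))
```

```text
[0.5642669  0.10920414 0.32429694] [-1.79882093e+02 -5.54294338e-02 -6.63426216e+01] [-0.84936979  0.02983175 -2.76469683] [-0.0162273   0.04045016  0.00807146] 0.024264773677073925
```

View pics/side3c.png

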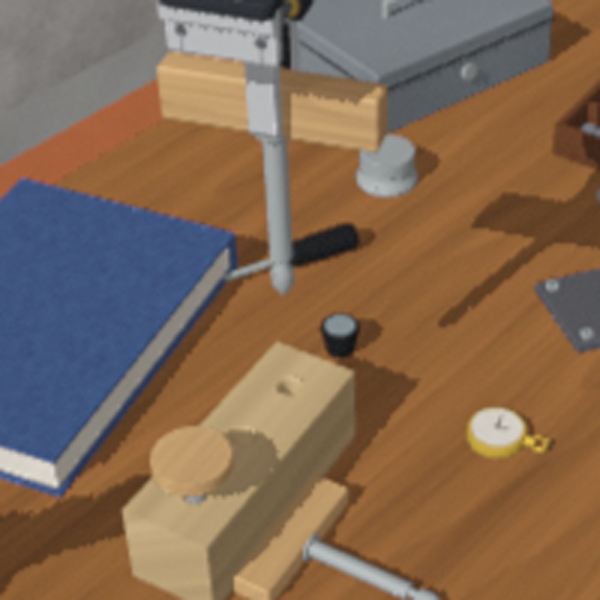

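View pics/top3.png

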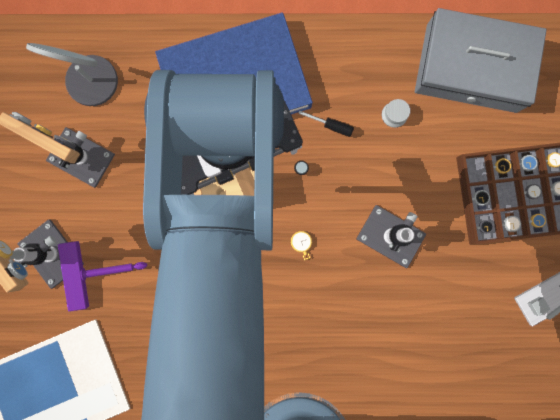

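Run:
```python
from h import *
np.set_printoptions(precision=4,suppress=True)
l=np.array([np.cos(np.radians(23.66)),np.sin(np.radians(23.66))])
for d in (-.004,-.002,0,.002,.004):
    xy=np.array([.5643,.1092])+d*l
    print(d,proj([*xy,.3243-.16],'side')[0],proj([*xy,.3243-.05],'side')[0],proj([*xy,.3243-.151],'side')[0])
e=np.array([.5643,.1092])
for s in(1,-1):
  for z in (.02,-.02): print([ (proj([*(e+s*.075*l+t*.012*np.array([-l[1],l[0]])),.3243+z],'side')[0]-[140,110]+.5)*3-.5 for t in (1,-1)])
i=cv2.imread('pics/side3.png');cv2.imwrite('pics/side3d.png',cv2.resize(i[125:215,190:280],None,fx=7,fy=6,interpolation=cv2.INTER_CUBIC))
```

```text
-0.004 [234.9838 206.6994] [232.8984 164.6036] [234.8236 203.465 ]
-0.002 [234.1014 206.5324] [231.9545 164.4413] [233.9364 203.2983]
0 [233.2196 206.3655] [231.0113 164.279 ] [233.0499 203.1317]
0.002 [232.3384 206.1987] [230.0688 164.1169] [232.164  202.9651]
0.004 [231.4579 206.032 ] [229.1271 163.9549] [231.2788 202.7988]
[array([152.804 ,  65.6284]), array([167.0655,  47.1777])]
[array([158.5727, 118.0058]), array([172.3683,  99.1069])]
[array([376.7047, 101.7061]), array([387.2464,  82.0152])]
[array([376.6455, 154.7204]), array([386.9107, 134.5889])]
```

View pics/side3d.png

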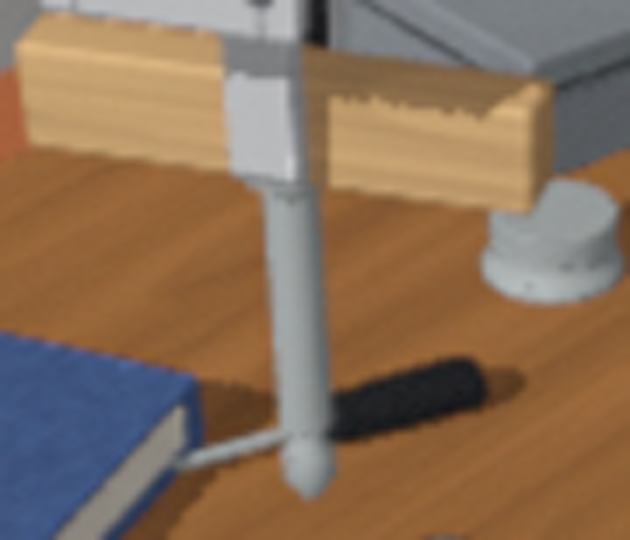

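Call:
step_arm(
  grip=[20,20,20,20,20,20,20,20],
  delta_pos=[
    [16,15,0],
    [34,30,0],
    [37,34,0],
    [37,34,0],
    [37,34,0],
    [37,34,0],
    [31,27,0],
    [15,13,0],
  ],
  angular=[
    [0,0,0],
    [0,0,0],
    [0,0,0],
    [0,0,0],
    [0,0,0],
    [0,0,0],
    [0,0,0],
    [0,0,0],
  ],
)

```text
t: 7.05
ee_pos: [0.4574, -0.2052, 0.3213]
tcp_rot: [179.9, 0.1, -66.5]
wrist_force: [-0.2, 0.5, -2.9]
opening: 0.0238
```

Call:
step_arm(
  grip=[20,20,20,20,20,20,20,20],
  delta_pos=[
    [0,0,0],
    [0,0,0],
    [0,0,0],
    [0,0,0],
    [0,0,0],
    [0,0,0],
    [0,0,0],
    [0,0,0],
  ],
  angular=[
    [0,0,-0.06],
    [0,0,-0.11],
    [0,0,-0.14],
    [0,0,-0.14],
    [0,0,-0.12],
    [0,0,-0.066],
    [0,0,0],
    [0,0,0],
  ],
)

```text
t: 8.05
ee_pos: [0.4588, -0.2032, 0.3219]
tcp_rot: [180.0, 0.1, -30.0]
wrist_force: [-0.1, 0.4, -2.2]
opening: 0.0241
```

Run:
```python
from h import *
from cell import status,eyes
import pickle
st=status.get_state();print(st['t'],st['ee_pos'],st['tcp_rot'],st['wrist_force'],st['moment'],st['opening'])
for n in('top','side','wrist'):
    im=eyes.get_image(n);cv2.imwrite(f'pics/{n}4.png',im['color'][:,:,::-1])
    if n=='wrist': pickle.dump((st,im),open('w4.pkl','wb'))
```

```text
8.05 [ 0.45882693 -0.20316801  0.32190962] [ 1.79998056e+02  5.67385500e-02 -2.99919489e+01] [-0.12241294  0.40866042 -2.16971977] [-0.08184401 -0.04904047  0.04403111] 0.02409392591215266
```

View pics/side4.png

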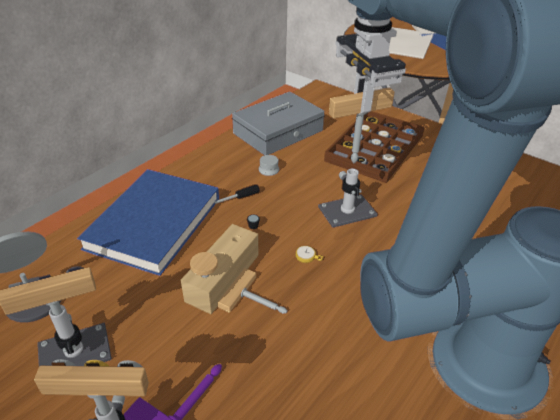

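View pics/wrist4.png

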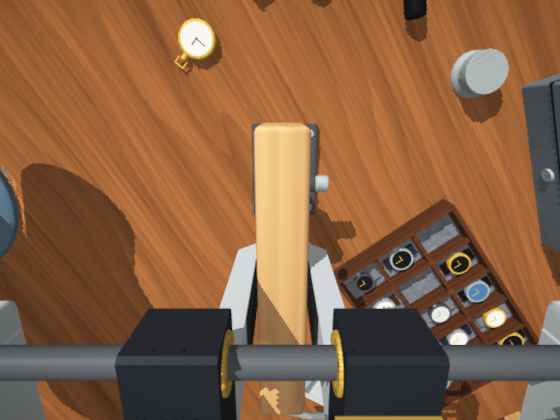

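Run:
```python
from h import *
i=cv2.imread('pics/side4.png');cv2.imwrite('pics/side4c.png',cv2.resize(i[105:225,300:400],None,fx=6,fy=5,interpolation=cv2.INTER_CUBIC))
i=cv2.imread('pics/wrist4.png');cv2.imwrite('pics/wrist4c.png',cv2.resize(i[110:230,220:350],None,fx=6,fy=5,interpolation=cv2.INTER_CUBIC))
```

```text
(no output)
```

View pics/side4c.png

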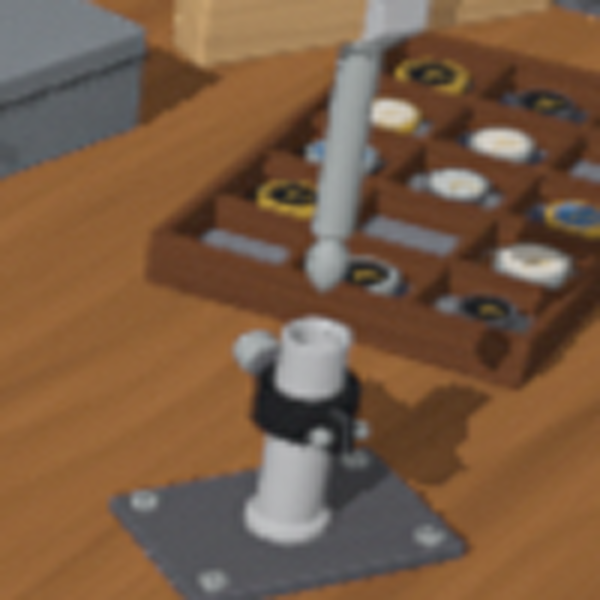

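View pics/wrist4c.png

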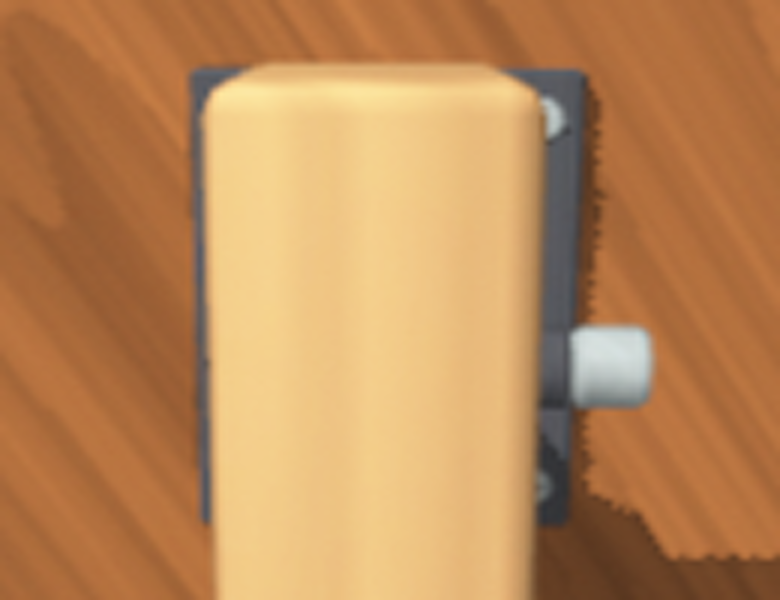

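View pics/top4.png

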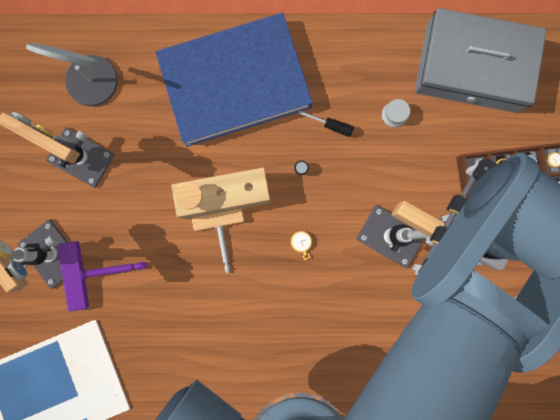

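Run:
```python
from h import *
import pickle
np.set_printoptions(precision=4,suppress=True)
st,im=pickle.load(open('w4.pkl','rb'))
W=lambda p:[cr(x*1,y*6/5,220,110+0,6) for x,y in p]
q=W([(192,70),(585,70),(568,523),(204,523)]);q=np.array(q);q[:,1]=[(y+.5)/5-.5+110 for y in(70,70,523,523)]
p=wback(q,.01,st,im);print(p);
l=np.array([np.cos(np.radians(60)),np.sin(np.radians(60))]);n=np.array([np.cos(np.radians(-30)),np.sin(np.radians(-30))])
print('along',p[:,:2]@l,'perp',p[:,:2]@n,'tcp',st['ee_pos'][:2]@l,st['ee_pos'][:2]@n)
e=p[0]-p[3];f=p[1]-p[2];print([np.degrees(np.arctan2(v[1],v[0])) for v in(e,f)])
k=wback([(652.5/6-.5+220,366.5/5-.5+110)],.085,st,im)[0];print('knob tip',k,k[:2]@l,k[:2]@n-.051)
for dd in (-.004,0,.004):
  x,y=.4588+dd*.472,-.2032-dd*.88
  a=proj([[x,y,.162],[.4588,-.2032,.13]],'side');print(dd,a,a[1]-a[0])
print('obs',[(325.5/6-.5+300),(291/5-.5+105)],[(317.5/6-.5+300),(335/5-.5+105)])
```

```text
[[ 0.4551 -0.1279  0.01  ]
 [ 0.5316 -0.1722  0.01  ]
 [ 0.4671 -0.2828  0.01  ]
 [ 0.3907 -0.2386  0.01  ]]
along [ 0.1168  0.1167 -0.0114 -0.0113] perp [0.4581 0.5464 0.546  0.4577] tcp 0.05346480547846082 0.49893978258502275
[np.float64(59.80106804641421), np.float64(59.79200151160933)]
knob tip [ 0.5057 -0.2325  0.085 ] 0.051458737736159096 0.5031876446920928
-0.004 [[352.6692 162.718 ]
 [351.3096 172.5069]] [-1.3596  9.7888]
0 [[352.7857 161.7947]
 [351.3096 172.5069]] [-1.4761 10.7122]
0.004 [[352.9016 160.8758]
 [351.3096 172.5069]] [-1.592 11.631]
obs [353.75, 162.7] [352.4166666666667, 171.5]
```

Call:
step_arm(
  grip=[20,20,20,20,20,20,20,20],
  delta_pos=[
    [1,0.6,2],
    [1.3,0.6,6],
    [0,0,8],
    [0,0,6],
    [0,0,3],
    [0,0,0],
    [0,0,0],
    [0,0,0],
  ],
  angular=[
    [0,0,0],
    [0,0,0],
    [0,0,0],
    [0,0,0],
    [0,0,0],
    [0,0,0],
    [0,0,0],
    [0,0,0],
  ],
)

```text
t: 9.2
ee_pos: [0.4609, -0.2052, 0.2977]
tcp_rot: [180.0, -0.0, -29.9]
wrist_force: [1.2, 0.8, -1.7]
opening: 0.0238
```

Run:
```python
from h import *
from cell import status,eyes
for _ in range(4):
    st=status.get_state();im=eyes.get_image('side');print(st['t'],st['ee_pos'],st['wrist_force'],st['moment'])
i=im['color'][:,:,::-1];cv2.imwrite('pics/side5.png',i)
cv2.imwrite('pics/side5c.png',cv2.resize(i[110:210,310:390],None,fx=8,fy=6,interpolation=cv2.INTER_CUBIC))
im=eyes.get_image('top');i=im['color'][:,:,::-1];cv2.imwrite('pics/top5c.png',cv2.resize(i[190:280,360:450],None,fx=6,fy=6,interpolation=cv2.INTER_CUBIC))
```

```text
9.2 [ 0.46086608 -0.20523866  0.29774802] [ 1.24519412  0.77689963 -1.74186862] [-0.02673625 -0.05876147  0.02596261]
9.25 [ 0.4608695  -0.20521957  0.29772418] [-0.3177533  -0.80114338 -3.00591103] [-0.01769692 -0.02428042  0.05402751]
9.3 [ 0.46084822 -0.20521261  0.29767952] [ 0.39393634  0.65162187 -2.81325303] [-0.03353807 -0.01359384  0.02962276]
9.35 [ 0.4608262  -0.20521061  0.29763646] [-0.40560164 -0.13348968 -2.58899763] [-0.076834   -0.0494453   0.00262115]
```

View pics/side5c.png

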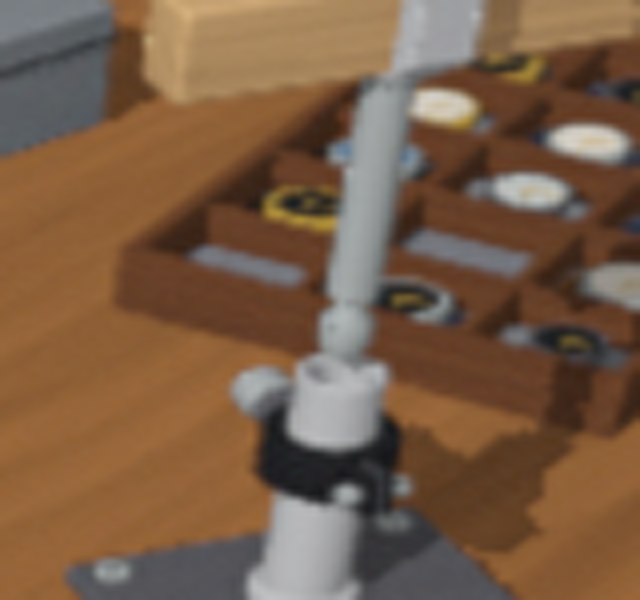

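View pics/top5c.png

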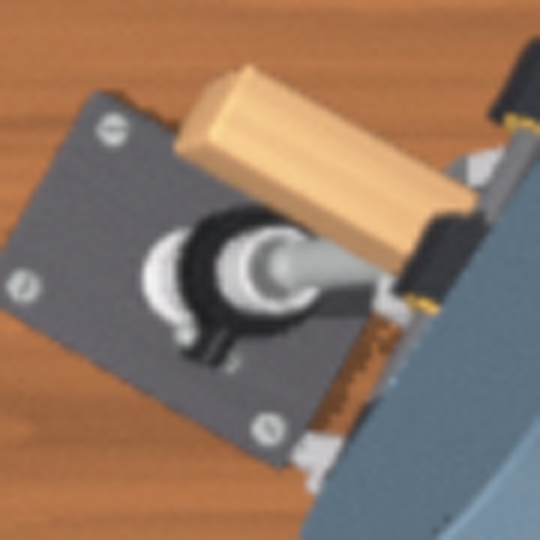

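Run:
```python
from h import *
np.set_printoptions(precision=2,suppress=True)
for P in ([.4608,-.2052,.1377],[.4608,-.2052,.1467],[.4604,-.2030,.13]):
    print((proj(P,'top')[0]-[360,190]+.5)*6-.5,(proj(P,'side')[0]-[310,110]+.5)*[8,6]-.5)
```

```text
[292.51 267.82] [334.75 358.26]
[300.63 267.01] [338.05 340.27]
[279.  269.7] [329.22 376.29]
```

Call:
step_arm(
  grip=[20,20,20,20,20,20,20,20],
  delta_pos=[
    [0,0,2],
    [0,0,2],
    [0,0,2],
    [0,0,2],
    [0,0,2],
    [0,0,2],
    [0,0,0],
    [0,0,0],
  ],
  angular=[
    [0,0,0],
    [0,0,0],
    [0,0,0],
    [0,0,0],
    [0,0,0],
    [0,0,0],
    [0,0,0],
    [0,0,0],
  ],
)

```text
t: 10.45
ee_pos: [0.4608, -0.2052, 0.2855]
tcp_rot: [-180.0, -0.0, -29.9]
wrist_force: [0.5, -1.4, -2.1]
opening: 0.0237
```

```bash
cat > f.py <<'E'
from h import *
from cell import status,eyes
def rd(n=4):
    F=[];M=[]
    for _ in range(n):
        st=status.get_state();im=eyes.get_image('side');F.append(st['wrist_force']);M.append(st['moment'])
    F=np.mean(F,0);M=np.mean(M,0);a=np.radians(st['tcp_rot'][2]);c,s=np.cos(a),np.sin(a)
    print('t',st['t'],st['ee_pos'].round(4),st['tcp_rot'].round(2),'F tool x,y',round(c*F[0]+s*F[1],2),round(s*F[0]-c*F[1],2),'Fz',round(F[2],2),'M',round(c*M[0]+s*M[1],3),round(s*M[0]-c*M[1],3),M[2].round(3),'op',st['opening'])
    return im['color'][:,:,::-1]
E
python3 - <<'E'
from f import *
i=rd();cv2.imwrite('pics/side6c.png',cv2.resize(i[110:210,310:390],None,fx=8,fy=6,interpolation=cv2.INTER_CUBIC))
E
```

```text
t 10.6 [ 0.4608 -0.2052  0.2856] [ 1.800e+02 -1.000e-02 -2.991e+01] F tool x,y 0.45 0.58 Fz -2.22 M -0.006 0.052 0.007 op 0.02366920124272117
```

View pics/side6c.png

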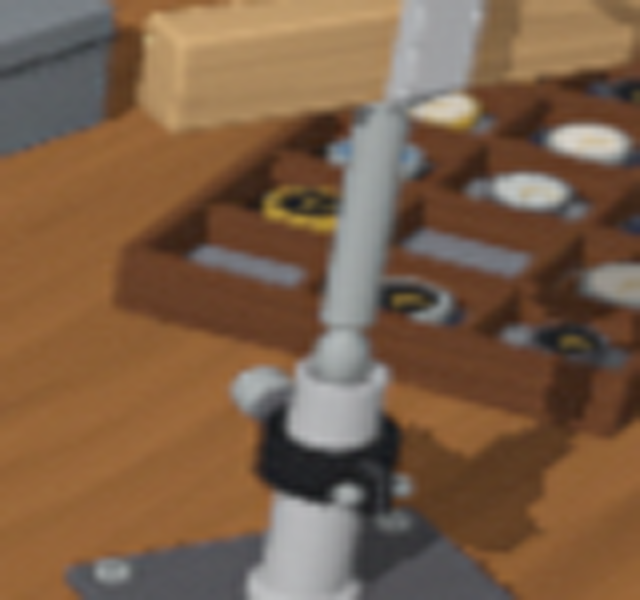

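Call:
step_arm(
  grip=[20,20,20,20,20,20,20,20],
  delta_pos=[
    [0,0,1],
    [0,0,1],
    [0,0,1],
    [0,0,1],
    [0,0,1],
    [0,0,1],
    [0,0,0],
    [0,0,0],
  ],
  angular=[
    [0,0,0],
    [0,0,0],
    [0,0,0],
    [0,0,0],
    [0,0,0],
    [0,0,0],
    [0,0,0],
    [0,0,0],
  ],
)

```text
t: 11.65
ee_pos: [0.4608, -0.2052, 0.2795]
tcp_rot: [180.0, -0.0, -29.9]
wrist_force: [0.4, -1.0, -2.4]
opening: 0.0241
```

Run:
```python
from f import *
i=rd();cv2.imwrite('pics/side7c.png',cv2.resize(i[110:210,310:390],None,fx=8,fy=6,interpolation=cv2.INTER_CUBIC))
```

```text
t 11.8 [ 0.4608 -0.2052  0.2795] [180.    -0.   -29.91] F tool x,y 0.2 0.15 Fz -2.44 M -0.007 0.047 -0.005 op 0.023774973939354932
```

Call:
step_arm(
  grip=[20,20,20,20,20,20,20,20],
  delta_pos=[
    [0,0,1],
    [0,0,1],
    [0,0,1],
    [0,0,1],
    [0,0,1],
    [0,0,1],
    [0,0,0],
    [0,0,0],
  ],
  angular=[
    [0,0,0],
    [0,0,0],
    [0,0,0],
    [0,0,0],
    [0,0,0],
    [0,0,0],
    [0,0,0],
    [0,0,0],
  ],
)

```text
t: 12.85
ee_pos: [0.4608, -0.2053, 0.2734]
tcp_rot: [180.0, -0.0, -29.9]
wrist_force: [0.0, -3.0, -2.9]
opening: 0.0238
```

Run:
```python
from f import *
i=rd();cv2.imwrite('pics/side8c.png',cv2.resize(i[110:210,310:390],None,fx=8,fy=6,interpolation=cv2.INTER_CUBIC))
```

```text
t 13.0 [ 0.4608 -0.2053  0.2734] [ 1.7999e+02 -1.0000e-02 -2.9910e+01] F tool x,y 0.76 2.43 Fz -2.78 M -0.872 0.344 0.015 op 0.024311666585087214
```

View pics/side8c.png

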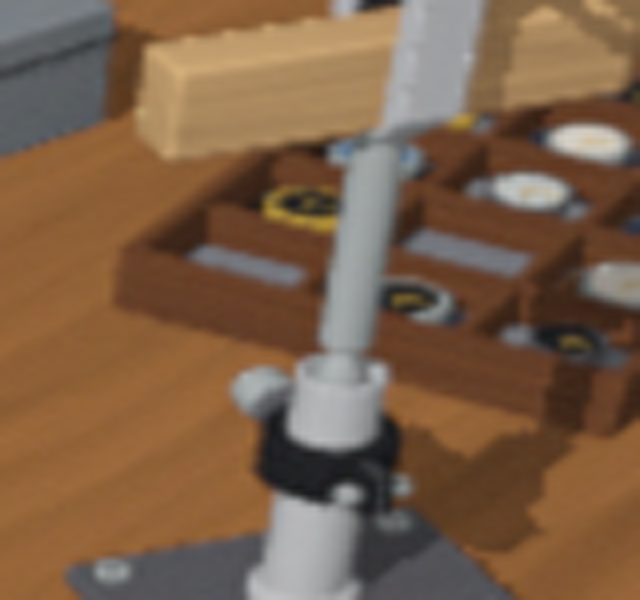

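Call:
step_arm(
  grip=[20,20,20,20,20,20,20,20],
  delta_pos=[
    [0.2,0.7,0],
    [0,0,1],
    [0,0,1],
    [0,0,1],
    [0,0,1],
    [0,0,0],
    [0,0,0],
    [0,0,0],
  ],
  angular=[
    [0,0,0],
    [0,0,0],
    [0,0,0],
    [0,0,0],
    [0,0,0],
    [0,0,0],
    [0,0,0],
    [0,0,0],
  ],
)

```text
t: 14.05
ee_pos: [0.4606, -0.2057, 0.2694]
tcp_rot: [-180.0, 0.0, -29.9]
wrist_force: [0.1, -0.5, -2.2]
opening: 0.0238
```

Run:
```python
from f import *
rd()
```

```text
t 14.2 [ 0.4606 -0.2058  0.2694] [-1.7998e+02  1.0000e-02 -2.9910e+01] F tool x,y -0.06 0.24 Fz -2.78 M -0.117 0.051 0.008 op 0.024084363985319122
```

Call:
step_arm(
  grip=[20,20,20,20,20,20,20,20],
  delta_pos=[
    [0,0.2,1.5],
    [0,0,1.5],
    [0,0,1.5],
    [0,0,1.5],
    [0,0,1.5],
    [0,0,1.5],
    [0,0,0],
    [0,0,0],
  ],
  angular=[
    [0,0,0],
    [0,0,0],
    [0,0,0],
    [0,0,0],
    [0,0,0],
    [0,0,0],
    [0,0,0],
    [0,0,0],
  ],
)

```text
t: 15.25
ee_pos: [0.4605, -0.2061, 0.2605]
tcp_rot: [-180.0, -0.0, -29.9]
wrist_force: [0.0, -0.9, -2.7]
opening: 0.0239
```

Run:
```python
from f import *
rd()
```

```text
t 15.4 [ 0.4605 -0.2061  0.2605] [ 1.800e+02 -1.000e-02 -2.991e+01] F tool x,y 0.36 0.14 Fz -2.76 M -0.009 0.046 -0.015 op 0.024070074339580368
```

Call:
step_arm(
  grip=[20,20,20,20,20,20,20,20],
  delta_pos=[
    [0,0,1],
    [0,0,1],
    [0,0,1],
    [0,0,1],
    [0,0,1],
    [0,0,1],
    [0,0,1],
    [0,0,1],
  ],
  angular=[
    [0,0,0],
    [0,0,0],
    [0,0,0],
    [0,0,0],
    [0,0,0],
    [0,0,0],
    [0,0,0],
    [0,0,0],
  ],
  force=20,
)

```text
t: 16.45
ee_pos: [0.4605, -0.206, 0.2524]
tcp_rot: [180.0, -0.0, -29.9]
wrist_force: [0.1, -0.2, -2.3]
opening: 0.0237
```

Run:
```python
from f import *
rd(3)
```

```text
t 16.55 [ 0.4605 -0.206   0.2523] [-1.800e+02  1.000e-02 -2.991e+01] F tool x,y -0.26 0.29 Fz -2.66 M 0.008 0.042 -0.008 op 0.024326292764298884
```

Call:
step_arm(
  grip=[20,20,20,20,20,20,20,20],
  delta_pos=[
    [0,0,1],
    [0,0,1],
    [0,0,1],
    [0,0,1],
    [0,0,0],
    [0,0,0],
    [0,0,0],
    [0,0,0],
  ],
  angular=[
    [0,0,0],
    [0,0,0],
    [0,0,0],
    [0,0,0],
    [0,0,0],
    [0,0,0],
    [0,0,0],
    [0,0,0],
  ],
)

```text
t: 17.6
ee_pos: [0.4603, -0.206, 0.2487]
tcp_rot: [180.0, 0.0, -29.9]
wrist_force: [-3.6, 1.7, 4.4]
opening: 0.0239
```

Run:
```python
from f import *
rd(3)
```

```text
t 17.7 [ 0.4604 -0.206   0.2486] [ 1.800e+02  3.000e-02 -2.991e+01] F tool x,y -4.81 0.55 Fz 5.01 M -0.234 -1.587 -0.006 op 0.023944254016057192
```

Call:
step_arm(
  grip=[20,20,20,20,20,20,20,20],
  delta_pos=[
    [0,0,1],
    [0,0,1],
    [0,0,1],
    [0,0,1],
    [0,0,1],
    [0,0,1],
    [0,0,0],
    [0,0,0],
  ],
  angular=[
    [0,0,0],
    [0,0,0],
    [0,0,0],
    [0,0,0],
    [0,0,0],
    [0,0,0],
    [0,0,0],
    [0,0,0],
  ],
)

```text
t: 18.75
ee_pos: [0.4604, -0.206, 0.2425]
tcp_rot: [180.0, 0.0, -29.9]
wrist_force: [-4.8, 1.1, 3.9]
opening: 0.0238
```

Run:
```python
from f import *
rd(3)
```

```text
t 18.85 [ 0.4604 -0.206   0.2423] [ 1.800e+02  1.000e-02 -2.991e+01] F tool x,y -4.62 1.11 Fz 3.21 M -0.24 -1.455 0.028 op 0.023849571739052975
```

Call:
step_arm(
  grip=[20,20,20,20,20,20,20,20],
  delta_pos=[
    [0,0,1],
    [0,0,1],
    [0,0,1],
    [0,0,1],
    [0,0,1],
    [0,0,1],
    [0,0,1],
    [0,0,0],
  ],
  angular=[
    [0,0,0],
    [0,0,0],
    [0,0,0],
    [0,0,0],
    [0,0,0],
    [0,0,0],
    [0,0,0],
    [0,0,0],
  ],
)

```text
t: 19.9
ee_pos: [0.4604, -0.206, 0.2352]
tcp_rot: [180.0, 0.0, -29.9]
wrist_force: [-3.4, 1.5, 1.7]
opening: 0.0239
```

Run:
```python
from f import *
rd(3)
```

```text
t 20.0 [ 0.4604 -0.206   0.2351] [-1.800e+02  2.000e-02 -2.991e+01] F tool x,y -3.73 1.03 Fz 1.77 M -0.332 -1.343 -0.003 op 0.0238919619287656
```

Call:
step_arm(
  grip=[20,20,20,20,20,20,20,20],
  delta_pos=[
    [0,0,1],
    [0,0,1],
    [0,0,1],
    [0,0,1],
    [0,0,1],
    [0,0,1],
    [0,0,0],
    [0,0,0],
  ],
  angular=[
    [0,0,0],
    [0,0,0],
    [0,0,0],
    [0,0,0],
    [0,0,0],
    [0,0,0],
    [0,0,0],
    [0,0,0],
  ],
)

```text
t: 21.05
ee_pos: [0.4603, -0.206, 0.2286]
tcp_rot: [180.0, 0.0, -29.9]
wrist_force: [-3.9, -0.4, -2.7]
opening: 0.0238
```

Run:
```python
from f import *
rd(3)
```

```text
t 21.15 [ 0.4603 -0.206   0.2286] [ 1.800e+02  4.000e-02 -2.991e+01] F tool x,y -2.98 1.68 Fz -3.07 M -0.445 -0.967 -0.024 op 0.023617111778133804
```

Call:
step_arm(
  grip=[20,20,20,20,20,20,20,20],
  delta_pos=[
    [0,0,0.5],
    [0,0,0.5],
    [0,0,0.5],
    [0,0,0.5],
    [0,0,0.5],
    [0,0,0.5],
    [0,0,0],
    [0,0,0],
  ],
  angular=[
    [0,0,0],
    [0,0,0],
    [0,0,0],
    [0,0,0],
    [0,0,0],
    [0,0,0],
    [0,0,0],
    [0,0,0],
  ],
)

```text
t: 22.2
ee_pos: [0.4603, -0.2059, 0.2258]
tcp_rot: [-180.0, 0.0, -29.9]
wrist_force: [-3.5, -0.6, -7.2]
opening: 0.024
```

Run:
```python
from f import *
rd(3)
```

```text
t 22.3 [ 0.4603 -0.2059  0.2258] [-1.800e+02  4.000e-02 -2.991e+01] F tool x,y -2.68 1.49 Fz -8.2 M -0.497 -0.868 -0.019 op 0.02431235557234784
```

Snapping in (pulls down 5 N). Continue in half-millimetres.

Call:
step_arm(
  grip=[20,20,20,20,20,20,20,20],
  delta_pos=[
    [0,0,0.5],
    [0,0,0.5],
    [0,0,0.5],
    [0,0,0.5],
    [0,0,0],
    [0,0,0],
    [0,0,0],
    [0,0,0],
  ],
  angular=[
    [0,0,0],
    [0,0,0],
    [0,0,0],
    [0,0,0],
    [0,0,0],
    [0,0,0],
    [0,0,0],
    [0,0,0],
  ],
)

```text
t: 23.35
ee_pos: [0.4605, -0.206, 0.2244]
tcp_rot: [-180.0, 0.0, -29.9]
wrist_force: [-3.5, 1.4, -4.5]
opening: 0.024
```

Run:
```python
from f import *
rd(3)
```

```text
t 23.45 [ 0.4605 -0.206   0.2244] [-1.800e+02  1.000e-02 -2.991e+01] F tool x,y -3.79 0.94 Fz -4.89 M -0.388 -1.444 -0.014 op 0.02415453845945138
```

Call:
step_arm(
  grip=[20,20,20,20,20,20,20,20],
  delta_pos=[
    [0,0,0.5],
    [0,0,0],
    [0,0,0.5],
    [0,0,0],
    [0,0,0],
    [0,0,0],
    [0,0,0],
    [0,0,0],
  ],
  angular=[
    [0,0,0],
    [0,0,0],
    [0,0,0],
    [0,0,0],
    [0,0,0],
    [0,0,0],
    [0,0,0],
    [0,0,0],
  ],
)

```text
t: 24.5
ee_pos: [0.4604, -0.206, 0.2233]
tcp_rot: [-180.0, 0.0, -29.9]
wrist_force: [-3.9, 1.7, -6.2]
opening: 0.0239
```

Run:
```python
from f import *
rd(3)
```

```text
t 24.6 [ 0.4604 -0.206   0.2233] [-1.800e+02  1.000e-02 -2.991e+01] F tool x,y -4.49 1.27 Fz -6.57 M -0.348 -1.36 0.003 op 0.02407189280181978
```

Call:
step_arm(
  grip=[20,20,20,20,20,20,20,20],
  delta_pos=[
    [0,0,0.5],
    [0,0,0],
    [0,0,0.5],
    [0,0,0],
    [0,0,0],
    [0,0,0],
    [0,0,0],
    [0,0,0],
  ],
  angular=[
    [0,0,0],
    [0,0,0],
    [0,0,0],
    [0,0,0],
    [0,0,0],
    [0,0,0],
    [0,0,0],
    [0,0,0],
  ],
)

```text
t: 25.65
ee_pos: [0.4606, -0.206, 0.2229]
tcp_rot: [-180.0, -0.0, -29.9]
wrist_force: [-5.2, 2.8, -4.1]
opening: 0.0239
```

Run:
```python
from f import *
rd(3)
```

```text
t 25.75 [ 0.4606 -0.206   0.2229] [-1.800e+02 -1.000e-02 -2.991e+01] F tool x,y -4.81 0.42 Fz -3.2 M -0.276 -1.648 -0.021 op 0.02400803949333103
```

Call:
step_arm(
  grip=[20,20,20,20,20,20,20,20],
  delta_pos=[
    [0,0,0.5],
    [0,0,0],
    [0,0,0.5],
    [0,0,0],
    [0,0,0],
    [0,0,0],
    [0,0,0],
    [0,0,0],
  ],
  angular=[
    [0,0,0],
    [0,0,0],
    [0,0,0],
    [0,0,0],
    [0,0,0],
    [0,0,0],
    [0,0,0],
    [0,0,0],
  ],
)

```text
t: 26.8
ee_pos: [0.4607, -0.2061, 0.2225]
tcp_rot: [-180.0, -0.0, -29.9]
wrist_force: [-5.9, 2.9, -0.5]
opening: 0.0237
```

Run:
```python
from f import *
rd(3)
```

```text
t 26.9 [ 0.4607 -0.2061  0.2225] [-1.80e+02 -3.00e-02 -2.99e+01] F tool x,y -5.98 0.69 Fz -1.22 M -0.232 -1.876 -0.017 op 0.02401715101989935
```

Call:
step_arm(
  grip=[20,20,20,20,20,20,20,20],
  delta_pos=[
    [0,0,0.5],
    [0,0,0],
    [0,0,0.5],
    [0,0,0],
    [0,0,0.5],
    [0,0,0],
    [0,0,0],
    [0,0,0],
  ],
  angular=[
    [0,0,0],
    [0,0,0],
    [0,0,0],
    [0,0,0],
    [0,0,0],
    [0,0,0],
    [0,0,0],
    [0,0,0],
  ],
)

```text
t: 27.95
ee_pos: [0.4608, -0.2061, 0.2214]
tcp_rot: [-180.0, -0.0, -29.9]
wrist_force: [-6.1, 2.6, 1.2]
opening: 0.024
```

Run:
```python
from f import *
rd(3)
```

```text
t 28.05 [ 0.4608 -0.2061  0.2214] [-1.7999e+02 -5.0000e-02 -2.9900e+01] F tool x,y -6.6 0.74 Fz 0.61 M -0.18 -1.949 0.008 op 0.02394784509540186
```

Call:
step_arm(
  grip=[20,20,20,20,20,20,20,20],
  delta_pos=[
    [0,0,0.5],
    [0,0,0],
    [0,0,0.5],
    [0,0,0],
    [0,0,0],
    [0,0,0],
    [0,0,0],
    [0,0,0],
  ],
  angular=[
    [0,0,0],
    [0,0,0],
    [0,0,0],
    [0,0,0],
    [0,0,0],
    [0,0,0],
    [0,0,0],
    [0,0,0],
  ],
)

```text
t: 29.1
ee_pos: [0.461, -0.2062, 0.2209]
tcp_rot: [-180.0, -0.1, -29.9]
wrist_force: [-6.4, 2.7, 1.5]
opening: 0.0242
```

Run:
```python
from f import *
i=rd(3);cv2.imwrite('pics/side9c.png',cv2.resize(i[110:210,310:390],None,fx=8,fy=6,interpolation=cv2.INTER_CUBIC))
```

```text
t 29.2 [ 0.461  -0.2062  0.2209] [-1.7999e+02 -7.0000e-02 -2.9900e+01] F tool x,y -7.21 0.57 Fz 2.0 M -0.154 -2.07 0.029 op 0.024081578777422244
```

View pics/side9c.png

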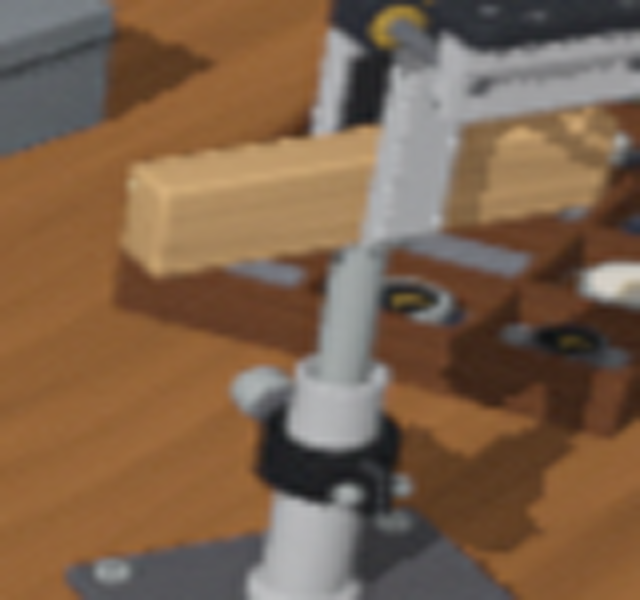

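Call:
step_arm(
  grip=[20,20,20,20,20,20,20,20],
  delta_pos=[
    [0,0,0.5],
    [0,0,0],
    [0,0,0.5],
    [0,0,0],
    [0,0,0],
    [0,0,0],
    [0,0,0],
    [0,0,0],
  ],
  angular=[
    [0,0,0],
    [0,0,0],
    [0,0,0],
    [0,0,0],
    [0,0,0],
    [0,0,0],
    [0,0,0],
    [0,0,0],
  ],
)

```text
t: 30.25
ee_pos: [0.4614, -0.2064, 0.2208]
tcp_rot: [-180.0, -0.1, -29.9]
wrist_force: [-7.0, 3.9, 5.7]
opening: 0.024
```

Run:
```python
from f import *
rd(3)
```

```text
t 30.35 [ 0.4613 -0.2064  0.2208] [-1.80e+02 -1.40e-01 -2.99e+01] F tool x,y -8.12 0.45 Fz 5.32 M -0.1 -2.296 -0.032 op 0.02399376444663884
```

Call:
step_arm(
  grip=[20,20,20,20,20,20,20,20],
  delta_pos=[
    [-0.3,0,-0.5],
    [-0.3,0,-0.5],
    [0,0,-0.3],
    [0,0,0],
    [0,0,0],
    [0,0,0],
    [0,0,0],
    [0,0,0],
  ],
  angular=[
    [0,0,0],
    [0,0,0],
    [0,0,0],
    [0,0,0],
    [0,0,0],
    [0,0,0],
    [0,0,0],
    [0,0,0],
  ],
)

```text
t: 31.4
ee_pos: [0.4607, -0.2061, 0.2208]
tcp_rot: [-180.0, -0.1, -29.9]
wrist_force: [-4.4, 3.1, 0.4]
opening: 0.0241
```

Run:
```python
from f import *
rd(3)
```

```text
t 31.5 [ 0.4607 -0.2061  0.2208] [-1.7999e+02 -1.3000e-01 -2.9910e+01] F tool x,y -5.09 0.29 Fz -0.3 M -0.14 -1.611 0.013 op 0.02378773342337717
```

Call:
step_arm(
  grip=[26,30,40,60,80,80,80,80],
  delta_pos=[
    [0,0,0],
    [0,0,0],
    [0,0,0],
    [0,0,0],
    [0,0,0],
    [0,0,0],
    [0,0,0],
    [0,0,0],
  ],
  angular=[
    [0,0,0],
    [0,0,0],
    [0,0,0],
    [0,0,0],
    [0,0,0],
    [0,0,0],
    [0,0,0],
    [0,0,0],
  ],
)

```text
t: 32.55
ee_pos: [0.46, -0.2058, 0.2192]
tcp_rot: [180.0, 0.0, -29.9]
wrist_force: [0.0, -1.3, -0.2]
opening: 0.0801
```

Call:
step_arm(
  grip=[80,80,80,80,80,80,80,80],
  delta_pos=[
    [0,0,-10],
    [0,0,-20],
    [0,0,-25],
    [0,0,-25],
    [0,0,-20],
    [0,0,-10],
    [0,0,0],
    [0,0,0],
  ],
  angular=[
    [0,0,0],
    [0,0,0],
    [0,0,0],
    [0,0,0],
    [0,0,0],
    [0,0,0],
    [0,0,0],
    [0,0,0],
  ],
)

```text
t: 33.55
ee_pos: [0.4596, -0.2055, 0.3282]
tcp_rot: [-180.0, 0.1, -29.9]
wrist_force: [-0.4, 0.1, -0.4]
opening: 0.0802
```

Run:
```python
from f import *
import pickle
i=rd(1);cv2.imwrite('pics/side10c.png',cv2.resize(i[100:220,300:400],None,fx=6,fy=5,interpolation=cv2.INTER_CUBIC))
st=status.get_state();im=eyes.get_image('wrist');pickle.dump((st,im),open('w10.pkl','wb'));cv2.imwrite('pics/w10.png',im['color'][:,:,::-1])
```

```text
t 33.55 [ 0.4596 -0.2055  0.3282] [-1.7999e+02  1.0000e-01 -2.9910e+01] F tool x,y -0.42 0.13 Fz -0.38 M -0.072 0.005 0.053 op 0.08015235717650039
```

View pics/side10c.png

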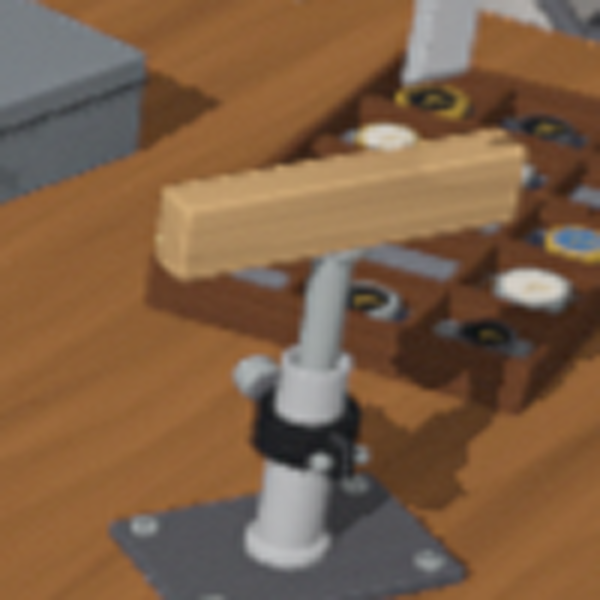

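View pics/w10.png

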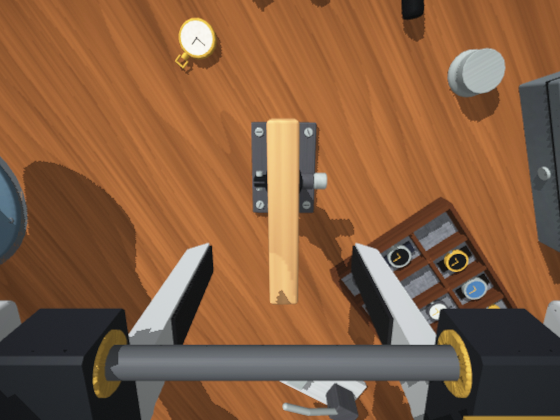

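Run:
```python
from h import *
import pickle
np.set_printoptions(precision=4,suppress=True)
l=np.array([np.cos(np.radians(60)),np.sin(np.radians(60))]);n=np.array([l[1],-l[0]])
T=lambda P:(proj(P,'side')-[300,100]+.5)*[6,5]-.5
c=np.array([.4604,-.2045])
print('mouth',T([*c,.13]))
for z in (.2145,.2175,.2205,.2235):
    print(z,'left-bottom near corner',T([*(c+.075*l-.012*n),z-.02]),'right-bottom',T([*(c-.075*l-.012*n),z-.02]),'lefttop',T([*(c+.075*l-.012*n),z+.02]))
st,im=pickle.load(open('w10.pkl','rb'))
p=wback([(269,120),(298,120),(297.5,303),(270,303)],.24,st,im);m=p[0]+p[1]-p[2]-p[3];print(p.mean(0),np.linalg.norm(m)/2,np.degrees(np.arctan2(m[1],m[0])))
```

```text
mouth [[308.7559 362.1242]]
0.2145 left-bottom near corner [[169.4977 296.0254]] right-bottom [[506.809  236.0613]] lefttop [[178.104  223.1314]]
0.2175 left-bottom near corner [[170.1299 290.6705]] right-bottom [[507.9609 230.7964]] lefttop [[178.7652 217.531 ]]
0.2205 left-bottom near corner [[170.7642 285.2978]] right-bottom [[509.1166 225.5145]] lefttop [[179.4287 211.9115]]
0.2235 left-bottom near corner [[171.4007 279.9071]] right-bottom [[510.2759 220.2157]] lefttop [[180.0944 206.2729]]
[ 0.4619 -0.2044  0.24  ] 0.14669371959702412 60.19300457930963
```

Run:
```python
from cell import ctrl
print(ctrl.sign_off())
```

```text
the job is handed in; nothing more can be done
None
```

I took the larger pale bar out of the travel block's end hole, turned it in line with the foot plate and slid its post into the foot's tube. I pushed it down to the firm stop, let go and backed the gripper clear. The job was handed in at about 34 s; no verdict was reported.

**Forces on the way down:** The cone took about 8 N and riding took 4 to 6 N. The plunger then pulled the post down by about 5 N as it entered the groove. It stopped firmly with the tip about 61 mm above the table, at about 8 N of push. That puts the plunger at about 88 mm, which agrees with where it first touched the post and with where the groove began. I could not read the plunger itself, so the snap is inferred from these forces and heights.

**After release:**
- **Bar direction:** it reads 60.2° against about 60° for the plate.
- **Bar height:** the image gives about 222 mm at the bar's centre, with readings from 219.5 to 223.5 mm, against 221 mm from the arm.
- **Upright:** the post looks upright in the side picture; I did not measure its tilt.
- **Force:** the wrist reads no load beyond noise.

**Disagreements and side effects:**
- **Camera differences:** the cameras differed by 2 to 5 mm on where the tube is, and by about 3 mm on the bar. I settled the last part by the side forces.
- **Look-alikes:** the purple bar and the small pale bar, standing at the start, were already lying over in the first wrist picture, before I had gripped anything. They are not listed bystanders, and I don't know why they fell.
- **Bystanders:** the rest, watch and loupe looked unmoved in the pictures; I did not measure them.

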